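# Put away the printing kit after the workshop

## Task

Put the printing kit away: stand the blue paint pot in the blue tray and the yellow paint pot in the yellow tray, and lay the leaf stamp in the green-lined bay of the wooden case and the flower stamp in its red-lined bay, both sole down with the picture up, so that nothing stands above the rim. With both stamps in and let go, shut the case's lid fully and let go of everything. Keep the paint pots upright throughout, and leave the mug of brushes standing where it is.

Things in the scene. Friction and masses are not known exactly. Their poses are not given: they have to be found in the camera images.
- leaf_stamp_center (a point): Leaf stamp: loose light-wood block 56 mm long (its x) by 36 mm wide (its y) by 36 mm high, thin black rubber sole underneath, a green leaf printed on top; about 60 g. At the start it stands sole down on the table. The point is the block's centre, 18 mm above its sole; z points up out of the picture.
- flower_stamp_center (a point): Flower stamp: the same block (56 x 36 x 36 mm, long along its x), with a red five-petalled flower with a yellow middle printed on top. The point is the block's centre, 18 mm above its sole; z points up out of the picture.
- blue_pot_center (a point): Blue paint pot: loose closed round pot, 44 mm across and 50 mm high, white with a blue band and a blue screw cap; about 90 g. It stands upright on the table at the start. The point is its centre, 25 mm above its foot; z points up.
- yellow_pot_center (a point): Yellow paint pot: the same pot (44 mm across, 50 mm high) with a yellow band and cap. The point is its centre, 25 mm above its foot; z points up.
- blue_tray: Blue plastic open tray, fixed to the table: 100 x 100 mm outside, 20 mm high, walls and floor 4 mm thick. Origin at the centre of its underside on the table; x and y along its sides, z up.
- yellow_tray: Yellow plastic open tray, fixed: the same (100 x 100 mm outside, 20 mm high, walls and floor 4 mm). Origin at the centre of its underside.
- case: Brown wooden case, fixed: 120 mm (its x) by 200 mm (its y) outside, rim 50 mm high, walls and floor 4 mm. A 4 mm wall 43 mm high along x parts it into two bays, 112 mm (x) by 94 mm (y) inside: green-lined bay centred at y = -49 mm, red-lined bay at y = +49 mm. Origin at the centre of its underside on the table; z up; the lid is hinged on its +x side, away from the robot.
- lid (a joint): The lid: board 120 x 200 x 8 mm, hinged along the case's +x rim (axis along y, at x = 60 mm, 50.5 mm above the table, level with the lid's inner face). 0 = shut on the rim, growing as it opens (rad), 1.57 upright, stop at 1.95; starts leaning back past upright. A stiff hinge (0.13 N m) keeps it where left; 1 to 3 N at the edge moves it. No handle: push the edge over from behind, then down.
- lid_edge (a point): The middle of the lid's free edge (half-way through its 8 mm thickness), 120 mm from the hinge. Its x axis points along the lid towards the hinge, y along the hinge, z out of the lid's outer face (up when shut, away from the robot when upright).
- mug_center (a point): Bystander: white mug, 72 mm across and 90 mm high, with paint brushes standing in it up to 160 mm above the table; loose. The point is the centre of the mug, 45 mm above its foot.
Not all that is in view belongs to the job. Leave any purple look-alike of the part that bears flower_stamp_center alone.

How it is judged:
On the way, in this order (a step that is already met when the one before it is completed fails the run):
1. both stamps lie sole down in their own bays, at rest and let go, none above the rim (x of leaf_stamp_center in the frame of case between -0.034 and 0.034 m and y of leaf_stamp_center in the frame of case between -0.083 and -0.015 m and z of leaf_stamp_center in the frame of case between 0.016 and 0.028 m and angle between each of leaf_stamp_center, flower_stamp_center's own z axis and vertical below 0.2 rad and x of flower_stamp_center in the frame of case between -0.034 and 0.034 m and y of flower_stamp_center in the frame of case between 0.015 and 0.083 m and z of flower_stamp_center in the frame of case between 0.016 and 0.028 m and linear speed of each of leaf_stamp, flower_stamp below 0.02 m/s and contact force between the fingers and leaf_stamp below 0.05 N and contact force between the fingers and flower_stamp below 0.05 N), for 0.2 s.
2. the lid is shut (value of joint lid below 0.05 rad), for 0.2 s.
At the end, for the whole second after the job is handed in: Each stamp sole down in its own bay (centre within 34 mm of the bay's centre along x and y, tilt under 0.2 rad), each pot upright on the floor of its own tray (within 30 mm along x and y, tilt under 0.15 rad), lid below 0.05 rad, all let go and at rest (all of step 1 and x of blue_pot_center in the frame of blue_tray between -0.03 and 0.03 m and y of blue_pot_center in the frame of blue_tray between -0.03 and 0.03 m and z of blue_pot_center in the frame of blue_tray between 0.023 and 0.035 m and angle between each of blue_pot_center, yellow_pot_center's own z axis and vertical below 0.15 rad and x of yellow_pot_center in the frame of yellow_tray between -0.03 and 0.03 m and y of yellow_pot_center in the frame of yellow_tray between -0.03 and 0.03 m and z of yellow_pot_center in the frame of yellow_tray between 0.023 and 0.035 m and value of joint lid below 0.05 rad and linear speed of each of blue_pot, yellow_pot below 0.02 m/s and contact force between the fingers and blue_pot below 0.05 N and contact force between the fingers and yellow_pot below 0.05 N); the robot touches nothing.
It fails at once if a paint pot is tipped by more than 0.6 rad (angle between any of blue_pot_center, yellow_pot_center's own z axis and vertical above 0.6 rad).
It fails at once if the mug of brushes is pushed more than 40 mm or tipped by more than 0.4 rad (distance of mug_center from where it was at the start of the episode above 0.04 m or angle between mug_center's own z axis and vertical above 0.4 rad).
It also fails if it takes over 144 s, if anything falls off the work surface, if the arm or the gripper's body presses on something with over 40 N, if the wrist force passes 120 N, or if a joint passes its speed limit or range.

## Robot

A 6-joint arm with a two-finger parallel gripper is mounted at the origin on the work surface. World frame = base frame: x ahead of the robot, y to its left, z up, the work surface at z = 0. Lengths are in m, angles in rad, forces in N, time in s.
With the tool pointing down it reaches from about 0.35 to 0.775 m from the base axis. Payload 7.3 kg.
Tool frame: the origin (TCP) lies on the centre line of the jaws, within the pads' length; the fingertips stand 17 mm ahead of it and the grasp point (between the pads) lies 2 mm behind it (robot.tcp_to_tips is the distance from the TCP to the fingertips, in m); z points along the fingers, y is the line along which they close (so a half turn about z gives the same grasp; the last joint's range is limited). The gripper opens to 92 mm and grips with 3 to 60 N. Pads are 19 mm wide; open, the fingers measure 130 mm over their backs; the gripper's body (75 mm by 190 mm) begins 47 mm behind the grasp point.
Start: joints at [-1.444, 0.342, 1.524, -0, 1.275, -0.146], TCP at [0.141, -0.506, 0.244] pointing down, gripper open.
Joint ranges: [-2.53, 2.53], [-0.77, 2.02], [0.04, 2.7], [-1, 4.14], [0.28, 2.66], [-3.11, 3.11]. Speed limits (rad/s): [2.57, 2.57, 3.14, 3.14, 3.14, 3.14].

## Interface

Orientations are given as [roll, pitch, yaw] about the fixed x, y, z axes, in that order (R = Rz(yaw) Ry(pitch) Rx(roll)).
In Python, from cell import robot gives the robot as it stands. The module is installed in compiled form; this text tells all that it offers.
- The arm moves only by the tool carry_out, never from a script. Its argument "commands" is a list of rows, each a list of 3 entries, a list of its own where there are three numbers: the shift along the tool's x, y, z in m, then the turn about the tool's z in rad, then the opening, from 0 (shut) to 1 (fully open). In form: [[[dx, dy, dz], yaw, claw], ...]. A call has 1 to 20 rows; each row shifts and turns the commanded pose from where the row before left it, along the tool's axes as they then stand; what a row does not reach is not made up. A row lasts 1/8 s, in which the tool goes at most 62.5 mm and 10.7 degrees, less where a joint would pass 70% of its speed; a pose out of reach is approached as far as the arm can. A call is refused whole if a number of a shift passes 0.0625 or a number of a turn 0.188, either way. A call with a gripper value outside its range is refused whole. The fingers move at their own pace and stop on an object; "newtons" is the grip in N (left out, the last holds). Time passes only in rows, so rows that do not move let the fingers close. It gives the time, the measured TCP pose, the force, the opening and the grip force at its end, in the units of the state.
- robot.observe(): the state, without advancing time (a new reading comes with each control period).
- robot.read_camera(name): name is "scene" or "top" or "wrist"; returns a dict with "pixels" (420x560x3 uint8, red, green, blue), "fx", "fy", "cx", "cy" (pixels), "k1" (the pictures are not rectified: a ray, as slopes to the right and down, at radius r is drawn at 1 + k1 r^2 times it, then the intrinsics apply), "view" (4x4, takes a point from world to camera coordinates); the wrist camera has in their place "T_tool_cam" (4x4, takes a point from camera to tool coordinates, whose origin is the TCP and whose axes are the flange's). Camera axes: x right, y up, looking along -z (the intrinsics and any distortion apply to the point x, -y, -z); pixel columns grow to the right and rows downward; lengths in m; the calibration is good to about 2 mm. A picture is of the moment at which its call begins: read the wrist's pose just before it. There is no depth.
- robot.hand_in(): hands the job in; it is judged then, once.
Trained networks look in a picture, given as the dict that the camera call returned (one of the last four; its "shot" number tells which), for a name from the list of things; names that differ only in an ending like _2 or _b are one class to them, and where a whole thing is asked for, a point or a joint stands for the part that bears it (a point fixed in the world has none). Each returns a list of dicts, best first, with "p" (0 to 1); they miss things now and then, are a little off and sometimes report something else, mostly with a low value. They report only what shows in the picture. A call takes as long as a camera call. They do not tell look-alikes from the thing itself.
- robot.find_in(picture, name): "at" ([column, row] in pixels, amid what is visible of it).
- robot.tip_of(picture, name): "at" ([column, row] in pixels: a listed point, or the origin of a listed thing).
The state is a dict: "time": time; "qpos": joint angles; "qvel": joint speeds; "joint_efforts": joint torques, N m; "tool_pos": TCP position; "tool_rot": TCP orientation; "contact_force": force on the tool from outside, world axes, zero at the start; "torque": the same for the moment, N m; "opening": finger opening in m; "grip_force": force on a finger pad.
Only numpy, scipy, OpenCV 4.12 (cv2) and the standard library are available. Lean on these libraries where they do the work, as an engineer would, in place of code of your own. Each camera call takes 0.05 s, during which the arm holds its last target. There are 200 camera calls.

## Working session

There is one attempt and no reset: what is moved stays moved. The work goes in short steps, Python scripts to look and compute and a tool call to move; the robot and the scene stay as the last step left them, time stands still between calls to the robot, and variables do not carry over. Pictures are saved under pics/ and viewed, at most 14 in all, crops included, and the job is handed in when it is done.

Besides the shell and the picture viewer there is one more tool, called after "Emit:" as name(argument=value, ...) on one line, values as JSON. carry_out: Moves the arm, as the interface text tells. Its arguments: {"type":"object","properties":{"commands":{"type":"array"},"newtons":{"type":"number"}},"required":["commands"]}

```bash
mkdir -p pics; cat > h.py <<'E'
import numpy as np, cv2
from cell import robot
def ray(c,at):
    d=np.array([(at[0]-c['cx'])/c['fx'],(at[1]-c['cy'])/c['fy']])
    s=d.copy()
    for _ in range(20): s=d/(1+c['k1']*(s@s))
    return np.array([s[0],-s[1],-1.])
def T_tool(st):
    r,p,y=st['tool_rot']
    from scipy.spatial.transform import Rotation as R
    T=np.eye(4);T[:3,:3]=R.from_euler('xyz',[r,p,y]).as_matrix();T[:3,3]=st['tool_pos'];return T
def cam(name):
    st=robot.observe(); c=robot.read_camera(name)
    c['W']=T_tool(st)@np.array(c['T_tool_cam']) if name=='wrist' else np.linalg.inv(np.array(c['view']))
    return c
def at_z(c,at,z):
    d=c['W'][:3,:3]@ray(c,at);o=c['W'][:3,3];return o+d*(z-o[2])/d[2]
def proj(c,p):
    q=np.linalg.inv(c['W'])@np.append(p,1); s=np.array([q[0]/-q[2],-q[1]/-q[2]]); s=s*(1+c['k1']*(s@s))
    return [s[0]*c['fx']+c['cx'],s[1]*c['fy']+c['cy']]
def save(c,n,box=None,k=1):
    im=c['pixels'][:,:,::-1]
    if box: im=im[box[1]:box[3],box[0]:box[2]]
    cv2.imwrite('pics/'+n,cv2.resize(im,None,fx=k,fy=k,interpolation=cv2.INTER_CUBIC))
E
python3 - <<'E'
from h import *
st=robot.observe();print(st)
Z=dict(leaf_stamp_center=.018,flower_stamp_center=.018,blue_pot_center=.025,yellow_pot_center=.025,blue_tray=0,yellow_tray=0,case=0,mug_center=.045,lid_edge=.16)
for n in ['top','scene']:
    c=cam(n);save(c,n+'0.png')
    print(n,c['W'][:3,3])
    for k,z in Z.items():
        for r in robot.tip_of(c,k)[:3]: print(k,np.round(r['at'],1),round(r['p'],2),np.round(at_z(c,r['at'],z),3))
E
```

```text
{'time': 0.0, 'qpos': array([-1.44399740e+00,  3.42720355e-01,  1.52501988e+00, -7.29434021e-06,
        1.27541025e+00, -1.45979918e-01]), 'qvel': array([-0.00055998,  0.00062416, -0.00024612, -0.00153071,  0.0022946 ,
        0.00214782]), 'joint_efforts': array([ 6.70641803e-04, -4.31235909e+01, -2.44215131e+01,  7.18018273e-02,
        5.59145375e-02, -1.13878298e-04]), 'tool_pos': array([ 0.14141962, -0.50519268,  0.24304518]), 'tool_rot': array([-3.14005037e+00, -2.19704600e-04,  2.72780802e-01]), 'contact_force': array([ 0.45243586,  0.35373731, -0.0321919 ]), 'torque': array([-0.01694201, -0.0007248 , -0.05094512]), 'grip_force': 0.0, 'opening': 0.09183374317211686}
top [ 0.41237203 -0.02346264  1.06156572]
leaf_stamp_center [415.6 257.4] 0.86 [ 0.445 -0.348  0.018]
flower_stamp_center [242.8 283.4] 0.88 [0.386 0.07  0.018]
flower_stamp_center [268.1 251.9] 0.75 [0.461 0.009 0.018]
flower_stamp_center [281.8 293.5] 0.65 [ 0.362 -0.023  0.018]
blue_pot_center [309.5 255.3] 0.58 [ 0.452 -0.09   0.025]
yellow_pot_center [366.  263.9] 0.57 [ 0.43  -0.225  0.025]
blue_tray [393.5 
[... 432 characters left out ...]
ower_stamp_center [359.9 219.8] 0.83 [0.382 0.073 0.018]
flower_stamp_center [337.1 193.8] 0.7 [ 0.368 -0.029  0.018]
flower_stamp_center [316.2 218.1] 0.6 [0.463 0.013 0.018]
blue_pot_center [293.9 190.3] 0.86 [ 0.455 -0.092  0.025]
blue_pot_center [244.5 139.8] 0.64 [ 0.447 -0.36   0.025]
blue_pot_center [313.2 219.6] 0.17 [0.476 0.019 0.025]
yellow_pot_center [277.3 158.1] 0.65 [ 0.416 -0.23   0.025]
blue_tray [200.3 180.6] 0.71 [ 0.625 -0.288  0.   ]
yellow_tray [243.8 232.7] 0.73 [ 0.621 -0.055  0.   ]
case [385.1 288.3] 0.69 [0.456 0.24  0.   ]
case [369.3 249.4] 0.16 [ 0.412  0.143 -0.   ]
mug_center [218.7 287.7] 0.6 [0.75  0.086 0.045]
lid_edge [369.7 248.4] 0.69 [0.524 0.236 0.16 ]
```

```bash
python3 - <<'E'
import cv2
a=cv2.imread('pics/top0.png')
cv2.imwrite('pics/top0c.png',cv2.resize(a[90:340,90:470],None,fx=2.1,fy=2.1,interpolation=cv2.INTER_CUBIC))
E
```

```text
(no output)
```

View pics/top0c.png

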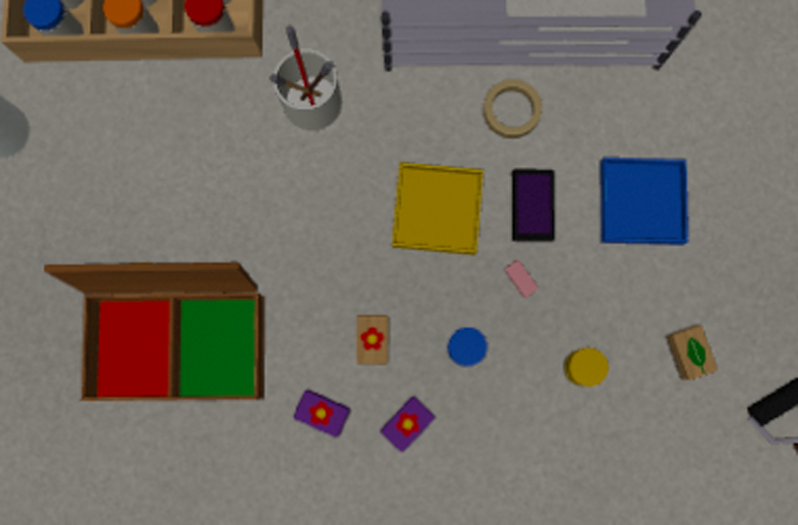

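View pics/scene0.png

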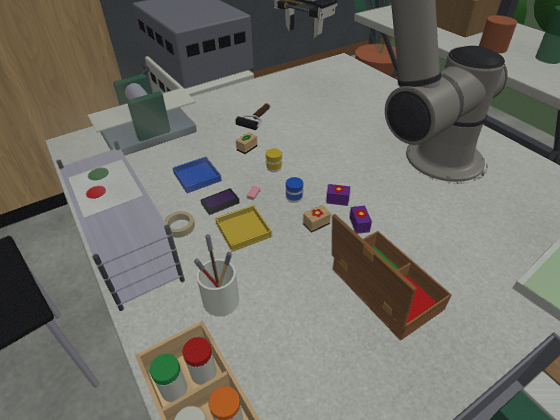

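Flower candidates (full top px): wooden (268,252), purple (243,283), purple (282,293). The wooden one fits the description, since purple look-alikes are to be left alone. I'll confirm it with a crop. The other things in the two pictures: case left (179,256) with red bay at +y, yellow tray (296,188), blue tray (393,186), blue pot (310,255), yellow pot (366,264), leaf stamp (416,257).

```bash
cat >> h.py <<'E'
def plan(pos,yaw,st=None,step=.06,p0=None,y0=None):
    """rows to reach world TCP pos and tool yaw from the present (tool pointing down)"""
    st=robot.observe(); p=np.array(st['tool_pos'] if p0 is None else p0); y=st['tool_rot'][2] if y0 is None else y0
    d=np.array(pos)-p; dy=(yaw-y+np.pi/2)%np.pi-np.pi/2
    n=max(1,int(np.ceil(max(np.abs(d).max()*1.1/step,np.linalg.norm(d)/.06,abs(dy)/.18))))
    for i in range(n):
        a=y+dy*i/n; e=d/n
        print([[round(float(e[0]*np.cos(a)+e[1]*np.sin(a)),4),round(float(e[0]*np.sin(a)-e[1]*np.cos(a)),4),round(float(-e[2]),4)],round(float(dy/n),4)],end=', ')
    print(n)
E
python3 - <<'E'
from h import *
c=cam('top')
save(c,'flc.png',(215,225,345,310),5)
c=cam('wrist');print(np.round(c['T_tool_cam'],3),c['fx'])
plan([.36,-.35,.25],-1.2)
plan([.36,-.35,.25],.27)
E
```

```text
[[-0.     0.965  0.261  0.071]
 [ 1.     0.001 -0.001  0.   ]
 [-0.002  0.261 -0.965 -0.141]
 [ 0.     0.     0.     1.   ]] 344.8408240063315
[[0.028, -0.0101, -0.0007], -0.1636], [[0.026, -0.0145, -0.0007], -0.1636], [[0.0233, -0.0186, -0.0007], -0.1636], [[0.02, -0.0221, -0.0007], -0.1636], [[0.0161, -0.0251, -0.0007], -0.1636], [[0.0118, -0.0274, -0.0007], -0.1636], [[0.0072, -0.0289, -0.0007], -0.1636], [[0.0024, -0.0297, -0.0007], -0.1636], [[-0.0025, -0.0297, -0.0007], -0.1636], 9
[[0.0505, -0.0182, -0.0013], -0.0006], [[0.0505, -0.0182, -0.0013], -0.0006], [[0.0505, -0.0183, -0.0013], -0.0006], [[0.0504, -0.0183, -0.0013], -0.0006], [[0.0504, -0.0183, -0.0013], -0.0006], 5
```

View pics/flc.png

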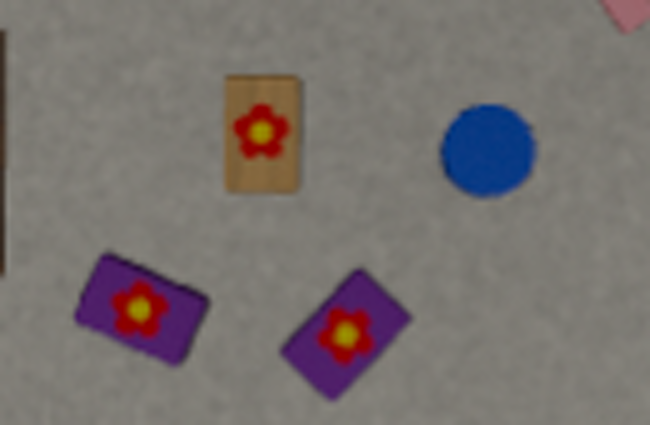

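The crop confirms it: the wooden flower stamp (crop 262,132, i.e. top 268,252) is the real one and both lower ones are purple. Leaf first.

```bash
python3 - <<'E'
from h import *
plan([.445,-.35,.20],.36)
E
```

```text
[[0.0557, -0.0113, 0.0073], 0.0145], [[0.0559, -0.0105, 0.0073], 0.0145], [[0.056, -0.0097, 0.0073], 0.0145], [[0.0561, -0.0089, 0.0073], 0.0145], [[0.0563, -0.0081, 0.0073], 0.0145], [[0.0564, -0.0073, 0.0073], 0.0145], 6
```

Emit:
carry_out(commands=[[[0.056,-0.011,0.007],0.0145,1],[[0.056,-0.01,0.007],0.0145,1],[[0.056,-0.01,0.007],0.0145,1],[[0.056,-0.009,0.007],0.0145,1],[[0.056,-0.008,0.007],0.0145,1],[[0.056,-0.007,0.007],0.0145,1],[[0,0,0],0,1],[[0,0,0],0,1]], newtons=15)

```text
time: 2.1
tool_pos: [0.4547, -0.3734, 0.2015]
tool_rot: [-3.141, 0.001, 0.187]
contact_force: [0.3, 0.2, -0.3]
opening: 0.0917
grip_force: 0.0
```

```bash
cat >> h.py <<'E'
def blob(c,lo,hi,near,zt,rad=120):
    """minAreaRect of HSV-masked blob nearest pixel 'near', in world at height zt -> centre, yaw of long side, sizes"""
    h=cv2.cvtColor(c['pixels'],cv2.COLOR_RGB2HSV); m=cv2.inRange(h,lo,hi)
    yy,xx=np.mgrid[:m.shape[0],:m.shape[1]]; m[np.hypot(xx-near[0],yy-near[1])>rad]=0
    m=cv2.morphologyEx(m,cv2.MORPH_CLOSE,np.ones((9,9))); m=cv2.morphologyEx(m,cv2.MORPH_OPEN,np.ones((5,5)))
    cs,_=cv2.findContours(m,cv2.RETR_EXTERNAL,cv2.CHAIN_APPROX_NONE)
    k=max(cs,key=cv2.contourArea)[:,0,:]
    w=np.array([at_z(c,p,zt)[:2] for p in k],np.float32)*1000
    r=cv2.minAreaRect(w); b=cv2.boxPoints(r); e=[b[1]-b[0],b[2]-b[1]]; l=max(e,key=np.linalg.norm)
    return np.round(np.array(r[0])/1000,4),round(float(np.arctan2(l[1],l[0])),3),np.round(r[1],1)
E
python3 - <<'E'
from h import *
print(robot.observe()['tool_pos'],robot.observe()['tool_rot'])
c=cam('wrist');save(c,'w1.png')
for k in ['leaf_stamp_center']:
    for r in robot.tip_of(c,k)[:3]:
        a=r['at'];print(k,a,r['p'],at_z(c,a,.018)); x,y=map(int,proj(c,at_z(c,a,.018)+[0,0,.018])); 
        h=cv2.cvtColor(c['pixels'],cv2.COLOR_RGB2HSV); print(h[y-3:y+4:3,x-60:x+61:10])
E
```

```text
[ 0.45465889 -0.37340023  0.20148408] [-3.14131627e+00  7.95345213e-04  1.86541672e-01]
leaf_stamp_center [254.1, 193.5] 0.97 [ 0.44667677 -0.35110032  0.018     ]
[[[ 27  18 153]
  [ 23  20 152]
  [ 27  16 145]
  [ 33  20 152]
  [ 25  19 149]
  [ 18 108 144]
  [ 62 174  85]
  [ 64 185  84]
  [ 17 108 132]
  [ 28  21 146]
  [ 25  20 156]
  [ 25  19 150]
  [ 24  17 152]]

 [[ 25  19 149]
  [ 30  19 149]
  [ 27  19 148]
  [ 30  17 153]
  [ 27  18 154]
  [ 18 106 140]
  [ 63 177  85]
  [ 62 167  87]
  [ 18 108 137]
  [ 27  17 152]
  [ 27  19 151]
  [ 25  21 149]
  [ 27  17 150]]

 [[ 27  19 148]
  [ 28  20 151]
  [ 25  18 155]
  [ 28  20 156]
  [ 25  21 148]
  [ 17 107 143]
  [ 63 166  86]
  [ 63 169  86]
  [ 18 107 143]
  [ 25  20 154]
  [ 27  19 150]
  [ 27  18 154]
  [ 25  19 147]]]
```

View pics/w1.png

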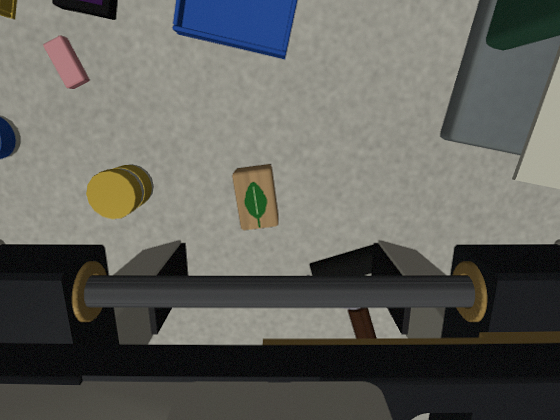

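Leaf stamp is clear at (256,200), yellow pot at (115,193). The turn sign is opposite to what I assumed (tool z points down), so I'm fixing that.

```bash
sed -i 's/round(float(dy\/n),4)\]/round(float(-dy\/n),4)]/' h.py; python3 - <<'E'
from h import *
c=cam('wrist')
p,y,s=blob(c,(5,60,60),(75,255,255),(256,197),.036,60);print(p,y,s)
plan([*p,.06],y)
E
```

```text
[ 0.4473 -0.3535] 0.317 [58.6 36.1]
[[-0.0009, -0.0072, 0.0474], -0.0443], [[-0.0006, -0.0072, 0.0474], -0.0443], [[-0.0003, -0.0073, 0.0474], -0.0443], 3
```

Emit:
carry_out(commands=[[[-0.001,-0.007,0.047],-0.0443,1],[[-0.001,-0.007,0.047],-0.0443,1],[[0,-0.007,0.047],-0.0443,1],[[0,0,0.02],0,1],[[0,0,0.0155],0,1],[[0,0,0],0,1],[[0,0,0],0,0],[[0,0,0],0,0],[[0,0,0],0,0],[[0,0,0],0,0],[[0,0,0],0,0]], newtons=15)

```text
time: 3.62
tool_pos: [0.4482, -0.3535, 0.0253]
tool_rot: [3.141, -0.0, 0.319]
contact_force: [0.1, -0.3, 0.1]
opening: 0.0463
grip_force: 0.0
```

Emit:
carry_out(commands=[[[0,0,0],0,0],[[0,0,0],0,0],[[0,0,0],0,0],[[0,0,-0.04],0,0],[[0,0,-0.05],0,0],[[0,0,-0.05],0,0],[[0,0,-0.04],0,0]])

```text
time: 4.5
tool_pos: [0.4483, -0.3536, 0.2073]
tool_rot: [3.14, -0.001, 0.319]
contact_force: [-0.1, -0.3, -1.0]
opening: 0.0362
grip_force: 15.0
```

```bash
python3 - <<'E'
from h import *
plan([.40,.17,.22],0)
E
```

```text
[[0.0118, -0.0512, -0.0013], 0.0319], [[0.0102, -0.0516, -0.0013], 0.0319], [[0.0085, -0.0519, -0.0013], 0.0319], [[0.0069, -0.0521, -0.0013], 0.0319], [[0.0052, -0.0523, -0.0013], 0.0319], [[0.0035, -0.0525, -0.0013], 0.0319], [[0.0019, -0.0525, -0.0013], 0.0319], [[0.0002, -0.0526, -0.0013], 0.0319], [[-0.0015, -0.0526, -0.0013], 0.0319], [[-0.0032, -0.0525, -0.0013], 0.0319], 10
```

Gripped (36.2 mm). Carrying it toward the case.

Emit:
carry_out(commands=[[[0.012,-0.051,-0.001],0.032,0],[[0.01,-0.052,-0.001],0.032,0],[[0.0085,-0.052,-0.001],0.032,0],[[0.007,-0.052,-0.001],0.032,0],[[0.005,-0.052,-0.001],0.032,0],[[0.0035,-0.0525,-0.001],0.032,0],[[0.002,-0.0525,-0.001],0.032,0],[[0,-0.0525,-0.001],0.032,0],[[-0.0015,-0.0525,-0.001],0.032,0],[[-0.003,-0.0525,-0.001],0.032,0],[[0,0,0],0,0],[[0,0,0],0,0]])

```text
time: 6.0
tool_pos: [0.4, 0.1697, 0.215]
tool_rot: [3.141, 0.0, -0.0]
contact_force: [-0.9, 0.1, -1.8]
opening: 0.0361
grip_force: 15.0
```

```bash
python3 - <<'E'
from h import *
c=cam('wrist');save(c,'w2.png');print(robot.observe()['tool_pos'],robot.observe()['tool_rot'])
for k,z in [('case',0),('lid_edge',.16)]:
    for r in robot.tip_of(c,k)[:2]: print(k,r['at'],r['p'],at_z(c,r['at'],z))
E
```

```text
[0.40015571 0.16918087 0.2150607 ] [ 3.14105149e+00  2.43424819e-04 -1.56527509e-03]
case [210.5, 132.4] 0.87 [0.45274548 0.23822762 0.        ]
```

View pics/w2.png

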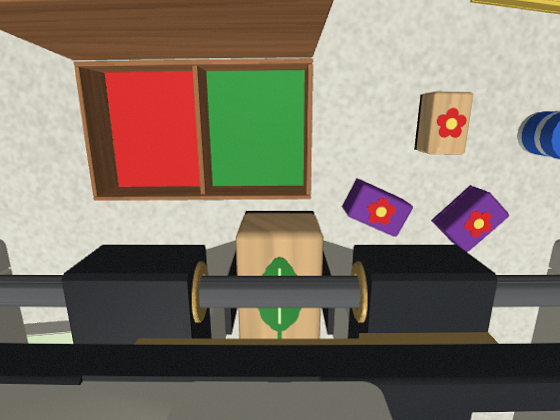

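The case shows at rim corners (95,199), (311,197), (312,60), (77,64), with the green bay on the right; the leaf stamp is held picture up, and the true flower is at (450,122).

```bash
python3 - <<'E'
from h import *
c=cam('wrist')
for p in [(95,199),(311,197),(312,60),(77,64)]: print(p,np.round(at_z(c,p,.05),4))
for p in [(204,192),(199,68)]: print(p,np.round(at_z(c,p,.043),4))
print(blob(c,(5,60,60),(25,255,255),(450,122),.036,50))
E
```

```text
(95, 199) [0.3967 0.3373 0.05  ]
(311, 197) [0.3977 0.139  0.05  ]
(312, 60) [0.5144 0.1405 0.05  ]
(77, 64) [0.5127 0.3365 0.05  ]
(204, 192) [0.4012 0.238  0.043 ]
(199, 68) [0.5094 0.2359 0.043 ]
(array([0.463 , 0.0192]), -0.009, array([46. , 54.4]))
```

Emit:
carry_out(commands=[[[0.0275,-0.01,0],0,0],[[0.0275,-0.01,0],0,0],[[0,0,0.05],0,0],[[0,0,0.05],0,0],[[0,0,0.04],0,0],[[0,0,0.03],0,0],[[0,0,0.013],0,0],[[0,0,0],0,0],[[0,0,0],0,0]])

```text
time: 7.32
tool_pos: [0.4561, 0.1898, 0.0333]
tool_rot: [-3.141, -0.002, -0.002]
contact_force: [0.3, 0.4, -0.6]
opening: 0.0363
grip_force: 15.0
```

Lower 3 mm more, release a little (46 mm), then lift.

Emit:
carry_out(commands=[[[0,0,0.003],0,0],[[0,0,0],0,0],[[0,0,0],0,0.49],[[0,0,0],0,0.49],[[0,0,0],0,0.49],[[0,0,-0.02],0,0.49],[[0,0,-0.05],0,0.49],[[0,0,-0.05],0,1],[[0,0,-0.05],0,1]])

```text
time: 8.45
tool_pos: [0.4549, 0.1897, 0.2008]
tool_rot: [3.142, 0.0, -0.001]
contact_force: [0.1, 0.5, -1.0]
opening: 0.0605
grip_force: 0.0
```

```bash
python3 - <<'E'
from h import *
plan([.41,.012,.2],0)
E
```

```text
[[-0.0112, 0.0444, 0.0002], -0.0003], [[-0.0112, 0.0444, 0.0002], -0.0003], [[-0.0112, 0.0444, 0.0002], -0.0003], [[-0.0112, 0.0444, 0.0002], -0.0003], 4
```

Emit:
carry_out(commands=[[[-0.011,0.0445,0],0,1],[[-0.011,0.0445,0],0,1],[[-0.011,0.0445,0],0,1],[[-0.011,0.0445,0],0,1],[[0,0,0],0,1],[[0,0,0],0,1]])

```text
time: 9.2
tool_pos: [0.4111, 0.0121, 0.1993]
tool_rot: [-3.141, -0.0, -0.002]
contact_force: [0.1, 0.1, 0.3]
opening: 0.0922
grip_force: 0.0
```

```bash
python3 - <<'E'
from h import *
c=cam('wrist');
r=robot.tip_of(c,'flower_stamp_center')
for q in r: print(q['at'],q['p'],at_z(c,q['at'],.018))
x,y=proj(c,[.462,.01,.036]);print(x,y)
p,y,s=blob(c,(3,60,40),(28,255,255),(x,y),.036,60);print(p,y,s)
h=cv2.cvtColor(c['pixels'],cv2.COLOR_RGB2HSV)
a,b,n=blob(c,(14,70,40),(22,170,255),proj(c,[.462,.01,.036]),.036,60);print(a,b,n)
plan([*p,.06],0)
E
```

```text
[220.8, 219.3] 0.96 [0.38255728 0.06855388 0.018     ]
[275.6, 137.6] 0.56 [0.46093819 0.01454971 0.018     ]
280.65735631470875 137.7018983786363
[0.4629 0.0133] -0.003 [35.2 54.6]
[0.4629 0.0131] -0.019 [34.9 55. ]
[[0.0172, -0.0002, 0.0464], -0.0], [[0.0172, -0.0002, 0.0464], -0.0], [[0.0172, -0.0002, 0.0464], -0.0], 3
```

Emit:
carry_out(commands=[[[0.017,0,0.046],0,1],[[0.017,-0.001,0.046],0,1],[[0.017,0,0.046],0,1],[[0,0,0.022],0,1],[[0,0,0.0135],0,1],[[0,0,0],0,1],[[0,0,0],0,0],[[0,0,0],0,0],[[0,0,0],0,0],[[0,0,0],0,0],[[0,0,0],0,0],[[0,0,0],0,0],[[0,0,0],0,0],[[0,0,0],0,0],[[0,0,-0.03],0,0],[[0,0,-0.05],0,0],[[0,0,-0.05],0,0]])

```text
time: 11.42
tool_pos: [0.4615, 0.0128, 0.1568]
tool_rot: [-3.142, 0.001, -0.001]
contact_force: [2.0, -1.0, -1.2]
opening: 0.036
grip_force: 15.0
```

```bash
python3 - <<'E'
from h import *
plan([.4555,.287,.16],0)
E
```

```text
[[-0.0011, -0.0457, -0.0005], -0.0002], [[-0.0011, -0.0457, -0.0005], -0.0002], [[-0.001, -0.0457, -0.0005], -0.0002], [[-0.001, -0.0457, -0.0005], -0.0002], [[-0.001, -0.0457, -0.0005], -0.0002], [[-0.001, -0.0457, -0.0005], -0.0002], 6
```

Emit:
carry_out(commands=[[[-0.001,-0.0457,0],0,0],[[-0.001,-0.0457,0],0,0],[[-0.001,-0.0457,0],0,0],[[-0.001,-0.0457,0],0,0],[[-0.001,-0.0457,0],0,0],[[-0.001,-0.0457,0],0,0],[[0,0,0],0,0],[[0,0,0.04],0,0],[[0,0,0.045],0,0],[[0,0,0.03],0,0],[[0,0,0.009],0,0],[[0,0,0],0,0],[[0,0,0],0,0]])

```text
time: 13.05
tool_pos: [0.4572, 0.2871, 0.033]
tool_rot: [-3.141, -0.002, -0.002]
contact_force: [-0.4, 0.4, 0.0]
opening: 0.0355
grip_force: 15.0
```

Emit:
carry_out(commands=[[[0,0,0.003],0,0],[[0,0,0],0,0],[[0,0,0],0,0.49],[[0,0,0],0,0.49],[[0,0,0],0,0.49],[[0,0,-0.02],0,0.49],[[0,0,-0.05],0,0.49],[[0,0,-0.05],0,0.49],[[0,0,-0.05],0,0.49],[[-0.04,0.04,0],0,0.49],[[-0.04,0.03,0],0,0.49],[[0,0,0],0,0],[[0,0,0],0,0]])

```text
time: 14.68
tool_pos: [0.3771, 0.2174, 0.1992]
tool_rot: [-3.141, -0.002, -0.002]
contact_force: [0.5, -0.3, 0.7]
opening: 0.0297
grip_force: 0.0
```

```bash
python3 - <<'E'
from h import *
c=cam('wrist');save(c,'w3.png')
c=cam('top');r=robot.tip_of(c,'lid_edge');print(r[0])
s=cam('scene');r2=robot.tip_of(s,'lid_edge');print(r2[0])
for th in [1.6,1.7,1.8,1.9]:
    p=np.array([.5155-.12*np.cos(th)+.004*np.sin(th),.238,.0505+.12*np.sin(th)+.004*np.cos(th)]);print(th,p,proj(c,p),proj(s,p))
E
```

```text
{'at': [153.0, 214.7], 'p': 0.64}
{'at': [370.5, 245.6], 'p': 0.73}
1.6 [0.52300224 0.238      0.17033203] [np.float64(156.97377918822355), np.float64(219.1659442633225)] [np.float64(372.0213942741998), np.float64(244.80308562217886)]
1.7 [0.534928  0.238     0.1689844] [np.float64(157.3465489577122), np.float64(213.62845331663337)] [np.float64(366.5373416934179), np.float64(248.25561822623825)]
1.8 [0.54665964 0.238      0.16645291] [np.float64(157.87513720459214), np.float64(208.2999204815957)] [np.float64(360.9877552184329), np.float64(252.16659472622982)]
1.9 [0.55807995 0.238      0.16276285] [np.float64(158.54986727389127), np.float64(203.25017906988532)] [np.float64(355.4501384587435), np.float64(256.48633784177866)]
```

View pics/w3.png

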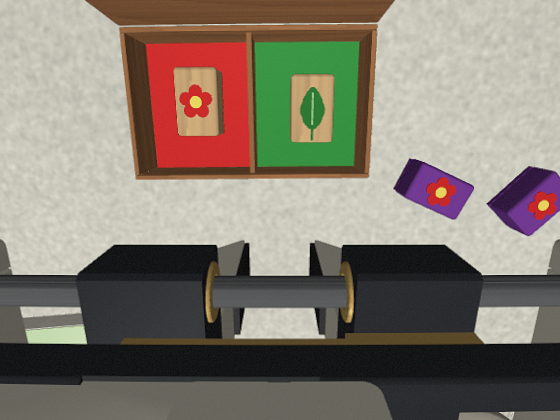

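Both stamps lie picture up in their own bays (flower at (197,101) in red, leaf at (312,108) in green). The lid is at about 1.66 rad, so next I bring closed fingers over and behind it.

Emit:
carry_out(commands=[[[0,0,-0.05],0,0],[[0.052,-0.005,0],0,0],[[0.052,-0.005,0],0,0],[[0.052,-0.005,0],0,0],[[0.052,-0.005,0],0,0],[[0,0,0],0,0],[[0,0,0.042],0,0],[[0,0,0.04],0,0],[[0,0,0],0,0],[[0,0,0],0,0]])

```text
time: 16.18
tool_pos: [0.5847, 0.2372, 0.1684]
tool_rot: [-3.141, -0.002, -0.001]
contact_force: [0.5, -0.2, 0.8]
opening: 0.0003
grip_force: 0.0
```

Emit:
carry_out(commands=[[[-0.021,0,0.001],0,0],[[-0.021,0,0.001],0,0],[[-0.023,0,0.0014],0,0],[[-0.023,0,0.0014],0,0],[[-0.0135,0,0.0064],0,0],[[-0.0135,0,0.0064],0,0],[[-0.011,0,0.01],0,0],[[-0.011,0,0.01],0,0],[[-0.0076,0,0.013],0,0],[[-0.0076,0,0.013],0,0],[[-0.003,0,0.0095],0,0],[[-0.003,0,0.0095],0,0],[[-0.001,0,0.008],0,0],[[0,0,0],0,0]])

```text
time: 17.92
tool_pos: [0.4253, 0.2371, 0.0759]
tool_rot: [-3.142, -0.0, -0.001]
contact_force: [-0.5, 0.1, 0.7]
opening: 0.0008
grip_force: 0.0
```

Emit:
carry_out(commands=[[[0,0,0.001],0,0],[[0,0,0.001],0,0],[[0,0,0.001],0,0],[[0,0,0],0,0],[[0,0,0],0,0]])

```text
time: 18.55
tool_pos: [0.4254, 0.2371, 0.0754]
tool_rot: [-3.141, -0.002, -0.001]
contact_force: [-6.8, -2.0, 25.3]
opening: 0.0003
grip_force: 12.7
```

Firm contact at the shut height. Lift off and go to the pots.

Emit:
carry_out(commands=[[[0,0,-0.04],0,0],[[0,0,-0.055],0,0.5],[[0,0,-0.05],0,1],[[-0.007,0.06,0],0,1],[[-0.007,0.06,0],0,1],[[-0.007,0.06,0],0,1],[[-0.007,0.06,0],0,1],[[-0.007,0.06,0],0,1],[[0,0.05,0],0,1],[[0,0,0],0,1],[[0,0,0],0,1]])

```text
time: 19.92
tool_pos: [0.3893, -0.1125, 0.2179]
tool_rot: [-3.141, 0.001, -0.002]
contact_force: [-0.1, 0.1, 0.1]
opening: 0.0914
grip_force: 0.0
```

```bash
cat > m.py <<'E'
from h import *
print(robot.observe()['tool_pos'],robot.observe()['tool_rot'])
c=cam('wrist');save(c,'w4.png')
for k,z in [('blue_pot_center',.025),('yellow_pot_center',.025),('blue_tray',0),('yellow_tray',0)]:
    for r in robot.tip_of(c,k)[:2]: print(k,np.round(r['at']),round(r['p'],2),np.round(at_z(c,r['at'],z),4))
p,y,s=blob(c,(100,100,40),(125,255,255),proj(c,[.453,-.091,.05]),.05,45);print('blue cap',p,s)
p,y,s=blob(c,(18,100,40),(32,255,255),proj(c,[.425,-.228,.05]),.05,45);print('yel cap',p,s)
E
python3 m.py
```

```text
[ 0.38934671 -0.11251125  0.21787138] [-3.14090144e+00  6.91462065e-04 -2.07486276e-03]
blue_pot_center [260. 118.] 0.72 [ 0.4563 -0.095   0.025 ]
yellow_pot_center [399. 149.] 0.81 [ 0.4276 -0.2285  0.025 ]
blue cap [ 0.4533 -0.0939] [41.9 41.5]
yel cap [ 0.4319 -0.2233] [53.5 42.5]
```

View pics/w4.png

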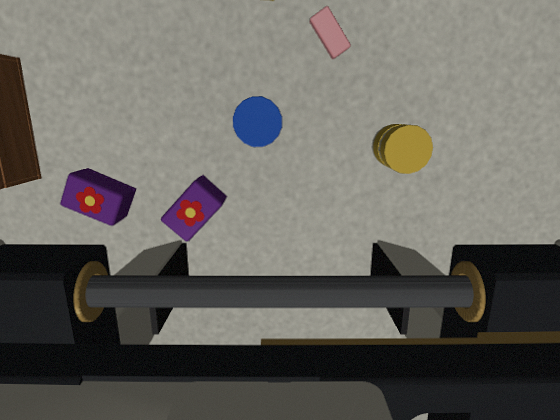

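Blue pot at (258,121) and yellow pot at (407,149), both upright and clear of neighbours. Grasping blue.

Emit:
carry_out(commands=[[[0.032,-0.009,0.03],0,1],[[0.032,-0.0095,0.04],0,1],[[0,0,0.045],0,1],[[0,0,0.035],0,1],[[0,0,0.02],0,1],[[0,0,0.01],0,1],[[0,0,0],0,0],[[0,0,0],0,0],[[0,0,0],0,0],[[0,0,0],0,0],[[0,0,0],0,0],[[0,0,0],0,0],[[0,0,0],0,0]])

```text
time: 21.8
tool_pos: [0.4537, -0.0946, 0.0383]
tool_rot: [3.141, -0.0, -0.001]
contact_force: [-0.2, 0.6, 3.1]
opening: 0.0438
grip_force: 15.0
```

Emit:
carry_out(commands=[[[0,0,-0.04],0,0],[[0,0,-0.05],0,0],[[0,0,-0.05],0,0],[[0.018,0.05,-0.01],0,0],[[0.018,0.05,0],0,0],[[0.018,0.05,0],0,0],[[0.018,0.05,0],0,0],[[0,0,0],0,0],[[0,0,0],0,0]])

```text
time: 22.92
tool_pos: [0.5247, -0.2939, 0.1873]
tool_rot: [-3.14, 0.002, -0.002]
contact_force: [-1.2, 0.6, -0.1]
opening: 0.0436
grip_force: 15.0
```

```bash
python3 - <<'E'
from h import *
print(robot.observe()['tool_pos'])
c=cam('wrist');save(c,'w5.png')
for k in ['blue_tray','yellow_tray']:
    for r in robot.tip_of(c,k)[:2]: print(k,np.round(r['at']),round(r['p'],2),np.round(at_z(c,r['at'],0),4))
E
```

```text
[ 0.52474833 -0.2939469   0.18726554]
blue_tray [298.  76.] 0.93 [ 0.6283 -0.3111  0.    ]
yellow_tray [27. 90.] 0.95 [ 0.6176 -0.0636  0.    ]
```

View pics/w5.png

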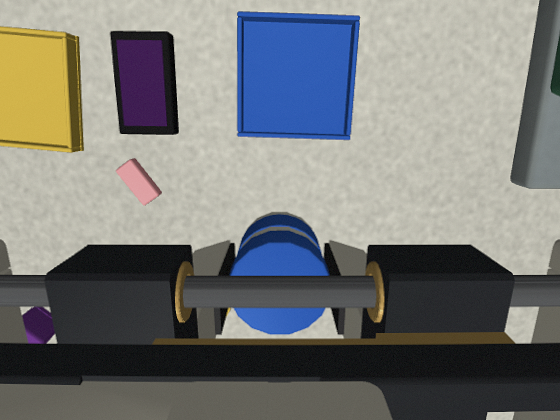

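The blue tray sits at (298,76); the pot is held upright. Placing it.

Emit:
carry_out(commands=[[[0.051,0.0075,0],0,0],[[0.051,0.0075,0],0,0],[[0,0,0],0,0],[[0,0,0.05],0,0],[[0,0,0.05],0,0],[[0,0,0.03],0,0],[[0,0,0.0115],0,0],[[0,0,0],0,0],[[0,0,0],0,0]])

```text
time: 24.2
tool_pos: [0.6282, -0.3102, 0.0488]
tool_rot: [3.14, -0.003, -0.001]
contact_force: [-0.1, 0.2, -0.9]
opening: 0.0433
grip_force: 15.0
```

Emit:
carry_out(commands=[[[0,0,0.004],0,0],[[0,0,0.002],0,0],[[0,0,0],0,0],[[0,0,0],0,0.6],[[0,0,0],0,0.6],[[0,0,0],0,0.7],[[0,0,-0.04],0,0.8],[[0,0,-0.05],0,1],[[0,0,-0.05],0,1]])

```text
time: 25.32
tool_pos: [0.6272, -0.3096, 0.1818]
tool_rot: [-3.141, 0.001, -0.001]
contact_force: [0.4, -0.5, -0.1]
opening: 0.0883
grip_force: 0.0
```

```bash
python3 - <<'E'
from h import *
plan([.375,-.215,.19],0)
E
```

```text
[[-0.0505, -0.0189, -0.0016], -0.0003], [[-0.0505, -0.0189, -0.0016], -0.0003], [[-0.0504, -0.0189, -0.0016], -0.0003], [[-0.0504, -0.0189, -0.0016], -0.0003], [[-0.0504, -0.0189, -0.0016], -0.0003], 5
```

Emit:
carry_out(commands=[[[-0.0505,-0.019,-0.003],0,1],[[-0.0505,-0.019,-0.003],0,1],[[-0.0505,-0.019,-0.003],0,1],[[-0.0505,-0.019,-0.003],0,1],[[-0.0505,-0.019,0],0,1],[[0,0,0],0,1],[[0,0,0],0,1]])

```text
time: 26.2
tool_pos: [0.3757, -0.2151, 0.1932]
tool_rot: [3.14, -0.002, -0.002]
contact_force: [-0.3, -0.2, -0.0]
opening: 0.0919
grip_force: 0.0
```

```bash
python3 - <<'E'
from h import *
c=cam('wrist')
r=robot.tip_of(c,'yellow_pot_center')[0];print(r,at_z(c,r['at'],.025))
p,y,s=blob(c,(18,100,40),(32,255,255),proj(c,[.428,-.228,.05]),.05,50);print('yel cap',p,s)
plan([*p,.08],0)
c=cam('scene');save(c,'s2.png',(130,90,480,350),2.2)
E
```

```text
{'at': [293.4, 134.9], 'p': 0.64} [ 0.42891926 -0.22864905  0.025     ]
yel cap [ 0.4294 -0.2285] [41.5 42.2]
[[0.0178, 0.0044, 0.0376], -0.0004], [[0.0178, 0.0044, 0.0376], -0.0004], [[0.0178, 0.0044, 0.0376], -0.0004], 3
```

View pics/s2.png

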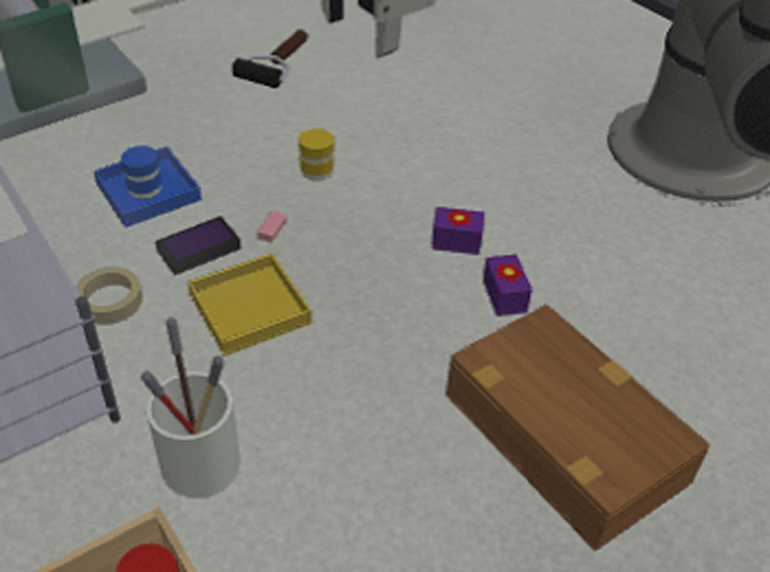

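The lid is flush shut at crop (577,427), the blue pot stands upright in its tray (142,175), and the mug is untouched. Now the yellow pot.

Emit:
carry_out(commands=[[[0.018,0.0045,0.0375],0,1],[[0.018,0.0045,0.0375],0,1],[[0.018,0.0045,0.0375],0,1],[[0,0,0.025],0,1],[[0,0,0.016],0,1],[[0,0,0],0,1],[[0,0,0],0,0],[[0,0,0],0,0],[[0,0,0],0,0],[[0,0,0],0,0],[[0,0,0],0,0],[[0,0,0],0,0],[[0,0,0],0,0]])

```text
time: 27.98
tool_pos: [0.429, -0.2281, 0.0393]
tool_rot: [3.141, -0.0, -0.001]
contact_force: [-0.3, 0.3, 2.7]
opening: 0.0435
grip_force: 15.0
```

Emit:
carry_out(commands=[[[0,0,-0.04],0,0],[[0,0,-0.05],0,0],[[0,0,-0.04],0,0],[[0.038,-0.0333,0],0,0],[[0.038,-0.0333,0],0,0],[[0.038,-0.0333,0],0,0],[[0.038,-0.0333,0],0,0],[[0.037,-0.0333,0],0,0],[[0,0,0],0,0],[[0,0,0.05],0,0],[[0,0,0.04],0,0],[[0,0,0.02],0,0],[[0,0,0.008],0,0],[[0,0,0],0,0],[[0,0,0],0,0]])

```text
time: 29.85
tool_pos: [0.6188, -0.0621, 0.0523]
tool_rot: [3.141, -0.002, -0.002]
contact_force: [-0.2, 0.6, -0.9]
opening: 0.0435
grip_force: 15.0
```

Needs about 9 mm more down.

Emit:
carry_out(commands=[[[0,0,0.005],0,0],[[0,0,0.0035],0,0],[[0,0,0],0,0],[[0,0,0],0,0.6],[[0,0,0],0,0.6],[[0,0,0],0,0.7],[[0,0,-0.04],0,0.8],[[0,0,-0.05],0,1],[[0,0,-0.05],0,1],[[-0.05,0.05,0],0,1],[[-0.05,0.05,0],0,1],[[-0.05,0.05,0],0,1],[[0,0,0],0,1],[[0,0,0],0,1]])

```text
time: 31.6
tool_pos: [0.4857, -0.1942, 0.1828]
tool_rot: [3.142, -0.001, -0.002]
contact_force: [-0.3, 0.4, -0.1]
opening: 0.0917
grip_force: 0.0
```

```bash
python3 - <<'E'
from h import *
c=cam('scene');save(c,'s3.png',(130,90,480,350),2.2)
t=cam('top')
for k,z in [('blue_pot_center',.029),('yellow_pot_center',.029),('lid_edge',.0545)]:
    for d in (c,t):
        for r in robot.tip_of(d,k)[:1]: print(k,round(r['p'],2),np.round(at_z(d,r['at'],z),3))
E
```

```text
blue_pot_center 0.68 [ 0.624 -0.304  0.029]
blue_pot_center 0.59 [ 0.629 -0.313  0.029]
yellow_pot_center 0.82 [ 0.616 -0.064  0.029]
yellow_pot_center 0.54 [ 0.615 -0.062  0.029]
lid_edge 0.96 [0.398 0.245 0.054]
lid_edge 0.59 [0.393 0.244 0.054]
```

View pics/s3.png

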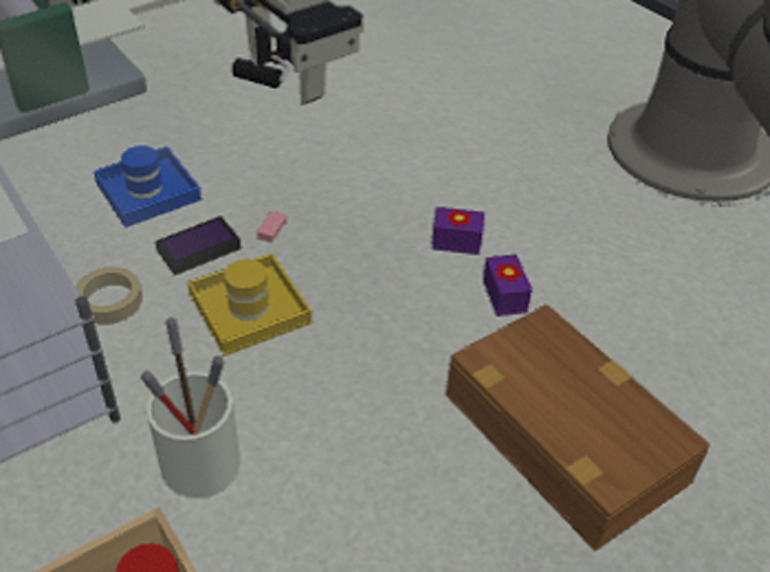

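Both pots stand upright in their trays (142,175 and 247,290), the lid is shut, the mug has not moved and the arm is clear. Handing in.

```bash
python3 -c "
from cell import robot
print(robot.hand_in())"
```

```text
the job is handed in; nothing more can be done
None
```

I handed the job in at about 32 s with both stamps in their own bays, the lid shut and both pots upright in their trays; the mug wasn't touched, and no verdict was returned.

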